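# Lock the intercom's battery cover with a screwdriver

## Task

Take the square-handled flat-blade screwdriver out of the wooden stand and use it to lock the intercom's battery cover: seat the blade in the slot of the lock screw that stands proud, push the screw gently in until it stops and, keeping the push, turn it clockwise as far as it goes, so that it stays turned when you let up. Then put the screwdriver back upright in the hole it came from and let go; do not force the screw, do not touch the intercom with the fingers, and leave everything else where it stands.

Things in the scene. Friction and masses are not known exactly. Their poses are not given: they have to be found in the camera images.
- driver: Flat-blade screwdriver, 120 g, upright in one of the stand's two holes. Origin: blade tip; z up along the tool, x along the blade's width. Blade 12 wide (x), 2 thick (y), 10 high; shaft 7 diameter up to z = 58; black square handle 26 x 26 (faces across x and y) from z = 58 to 122. In the stand the handle's underside rests on the stand's top, the tip hangs 2 above the table.
- driver_grip (a point): Middle of the screwdriver's square handle, 90 above the blade's tip; axes as the screwdriver's.
- stand: Fixed wooden block 60 (x) x 150 (y) x 60 high, origin under its centre. Two upright through holes, 21 diameter, at y = -42.5 and y = +42.5; either may hold the screwdriver, the other holds the spare.
- spare: Bystander: thinner cross-point screwdriver with a round waisted black handle (25 at most, 106 overall), in the stand's other hole.
- unit: Door intercom, fixed, white, grey battery cover. Origin on the table under the proud lock screw, which stands in a 30 x 30 well; x along its length. Body x = -45 to 135, y = -50 to 45, cover face at z = 45; handset along +y (y 45 to 90, x -55 to 145), top at z = 58. A second screw at x = 105 is already locked, sunk and turned: leave it. A push over 22 N breaks the proud one; 14 N is firm.
- screw_rest (a point): Centre of the top of the proud lock screw's steel head as it stands at the start, 14 above the cover (this point stays there; it does not follow the screw). z up, x along the slot. Head 24 diameter; slot 15 long (x), 3.8 wide (y), 5 deep, closed at the ends.
- screw (a joint): Turn of the proud lock screw, rad: 0 at the start, grows clockwise from above, hard stop at 1.4; lags the blade by 0.1 to 0.3 (play). A spring holds the screw out (5 N, 0.3 N more per mm pushed in); it turns only once pushed in 3 to 14 mm (differs from unit to unit, unseen) and bottoms 1 mm further. Past 1.3 it may be let up: it rises 2 to 3 mm and locks, at 1.2 to 1.4. Sooner, it turns back.
- jar_a: Bystander: glass jar with a lid, 82 diameter, 121 high, on the white tray.
- jar_b: Bystander: like jar_a, on the tray.
- jar_c: Bystander: like jar_a, on the tray.
- soap: Bystander: soap bottle, 60 diameter, 190 high.
- mug: Bystander: white mug, 80 diameter, 90 high.
- lighter: Bystander: lighter lying, 24 x 78 x 12.
- battery: Bystander: standing battery, 14 diameter, 50 high.

How it is judged:
On the way, in this order (a step that is already met when the one before it is completed fails the run):
1. the screwdriver is out of the stand (distance of driver from where it was at the start of the episode above 0.06 m), for 0.1 s.
2. with the blade in it, the screw is pushed in and turned round (value of joint screw above 1.2 rad and contact force between driver and unit above 3 N), for 0.1 s.
At the end, for the whole second after the job is handed in: The lock screw stays turned by more than 1.15 rad with nothing on it; the screwdriver stands at rest and released in the hole it came from, within 10 mm of where it stood and within 0.12 rad of upright (value of joint screw above 1.15 rad and distance of driver from where it was at the start of the episode below 0.01 m and angle between driver's own z axis and vertical below 0.12 rad and linear speed of driver below 0.02 m/s and contact force between the fingers and driver below 0.1 N); the robot touches nothing.
It fails at once if the blade pushes on the screw's slot with more than 22 N (contact force between driver and screw_c0 above 22 N).
It fails at once if the screwdriver presses or twists on the intercom with over 60 N in all (contact force between driver and unit above 60 N).
It fails at once if the fingers touch the intercom (contact force between the fingers and unit above 1 N).
It fails at once if the spare screwdriver or another bystander is disturbed (distance of any of spare, jar_a, jar_b, jar_c, soap, mug, lighter, battery from where it was at the start of the episode above 0.015 m).
It also fails if it takes over 72 s, if anything falls off the work surface, if the arm or the gripper's body presses on something with over 40 N, if the wrist force passes 120 N, or if a joint passes its speed limit or range.

## Robot

A 6-joint arm with a two-finger parallel gripper is mounted at the origin on the work surface. World frame = base frame: x ahead of the robot, y to its left, z up, the work surface at z = 0. Lengths are in m, angles in rad, forces in N, time in s.
With the tool pointing down it reaches from about 0.15 to 0.775 m from the base axis. Payload 6.1 kg.
Tool frame: the origin (TCP) lies at the very end of the fingers, on their centre line; the grasp point (between the pads) lies 19 mm behind it (env.hold_point_z is the distance from the TCP to the grasp point, in m); z points along the fingers, y is the line along which they close (so a half turn about z gives the same grasp; the last joint's range is limited). The gripper opens to 85 mm and grips with 20 to 120 N. Pads are 22 mm wide; open, the fingers measure 114 mm over their backs; the gripper's body (76 mm by 85 mm) begins 54 mm behind the grasp point. The pads swing forward as they close: fully open they stand 13 mm farther back than shut.
Start: joints at [1.153, 0.126, -0.04, 1.405, 0, 1.571], TCP at [0.213, 0.48, 0.231] pointing down, gripper open.
Joint ranges: [-2.72, 2.72], [-0.95, 1.95], [-1.27, 1.35], [-1.78, 2.02], [-1.46, 1.47], [-3.14, 3.14]. Speed limits (rad/s): [2.39, 2.39, 3.01, 3.14, 3.14, 3.14].

## Interface

Orientations are given as a unit quaternion [x, y, z, w].
In Python, from workcell import env, capture, job gives the robot as it stands. The module is installed in compiled form; this text tells all that it offers.
- The arm moves only by the tool drive_tool, never from a script. Its argument "plan" is a list of rows, each a list of 5 numbers: the closure in counts, from 0 (fully open) to 255 (shut), then the shift along the tool's x, y, z in m, then the turn about the tool's z in degrees. A call has 1 to 20 rows; each row shifts and turns the commanded pose from where the row before left it, along the tool's axes as they then stand; what a row does not reach is not made up. A row lasts 1/12 s, in which the tool goes at most 41.7 mm and 7.16 degrees, less where a joint would pass 70% of its speed; a pose out of reach is approached as far as the arm can. A call with a gripper value outside its range is refused whole. The fingers move at their own pace and stop on an object; "grip_force" is the grip in N (left out, the last holds). Time passes only in rows, so rows that do not move let the fingers close. It gives the time, the measured TCP pose, the force, the opening and the grip force at its end, in the units of the state.
- env.sense(): the state, without advancing time (a new reading comes with each control period).
- capture(name): name is "side" or "top" or "wrist"; returns a dict with "pixels" (480x640x3 uint8, red, green, blue), "z_map" (480x640 float32, m along the optical axis (not along the pixel's ray), 0 where there is no reading), "fx", "fy", "cx", "cy" (pixels), "pose" (4x4, takes a point from camera to world coordinates); the wrist camera has in their place "hand_eye" (4x4, takes a point from camera to tool coordinates, whose origin is the TCP and whose axes are the flange's). Camera axes: x right, y down, z forward; pixel columns grow to the right and rows downward; lengths in m; the calibration is good to about 2 mm. A picture is of the moment at which its call begins: read the wrist's pose just before it.
- job.sign_off(): hands the job in; it is judged then, once.
The state is a dict: "time_s": time; "joint_positions": joint angles; "qvel": joint speeds; "effort": joint torques, N m; "ee_pos": TCP position; "tcp_rot": TCP orientation; "force": force on the tool from outside, world axes, zero at the start; "moment": the same for the moment, N m; "grip_width": finger opening in m; "grip_force": force on a finger pad.
Only numpy, scipy, OpenCV 4.12 (cv2) and the standard library are available. Lean on these libraries where they do the work, as an engineer would, in place of code of your own. Each camera call takes 0.05 s, during which the arm holds its last target. There are 200 camera calls.

## Working session

There is one attempt and no reset: what is moved stays moved. The work goes in short steps, Python scripts to look and compute and a tool call to move; the robot and the scene stay as the last step left them, time stands still between calls to the robot, and variables do not carry over. Pictures are saved under pics/ and viewed, at most 12 in all, crops included, and the job is handed in when it is done.

Besides the shell and the picture viewer there is one more tool, called after "Call:" by a JSON object that holds its "op" and its "data". drive_tool: Moves the arm, as the interface text tells. Its arguments: {"type":"object","properties":{"plan":{"type":"array"},"grip_force":{"type":"number"}},"required":["plan"]}

```bash
mkdir -p pics
cat > h.py <<'E'
import numpy as np,cv2
from workcell import env,capture,job
from scipy.spatial.transform import Rotation as R
def snap(n):
    s=env.sense();c=capture(n)
    if n=="wrist":
        T=np.eye(4);T[:3,:3]=R.from_quat(s["tcp_rot"]).as_matrix();T[:3,3]=s["ee_pos"];c["pose"]=T@c["hand_eye"]
    return c
def pts(c):
    z=c["z_map"];v,u=np.mgrid[:480,:640]
    P=np.stack([(u-c["cx"])/c["fx"]*z,(v-c["cy"])/c["fy"]*z,z],-1)
    W=P@c["pose"][:3,:3].T+c["pose"][:3,3];W[z==0]=np.nan
    return W
def ray(c,u,v,h):
    d=c["pose"][:3,:3]@np.array([(u-c["cx"])/c["fx"],(v-c["cy"])/c["fy"],1]);o=c["pose"][:3,3]
    return o+d*(h-o[2])/d[2]
def save(c,n,crop=None,k=1):
    im=c["pixels"][:,:,::-1]
    if crop: a,b,d,e=crop; im=im[b:e,a:d]
    cv2.imwrite("pics/"+n,cv2.resize(im,None,fx=k,fy=k,interpolation=cv2.INTER_CUBIC))
E
python3 - <<'E'
from h import *
np.set_printoptions(precision=4,suppress=True)
for n in ("top","side"):
    c=snap(n);save(c,n+"1.png");np.save(n+".npy",c,allow_pickle=True);print(n,c["fx"],c["pose"])
print(env.sense(),env.hold_point_z)
E
```

```text
top 524.5012081314561 [[-0.0009 -0.9887  0.15    0.3327]
 [-0.9999 -0.0015 -0.0158 -0.035 ]
 [ 0.0159 -0.15   -0.9886  1.4213]
 [ 0.      0.      0.      1.    ]]
side 481.3749807630082 [[ 0.9739 -0.1412  0.1775  0.3283]
 [-0.2268 -0.6089  0.7601 -0.9126]
 [ 0.0008 -0.7806 -0.625   0.7658]
 [ 0.      0.      0.      1.    ]]
{'time_s': 0.1, 'joint_positions': array([ 1.153 ,  0.1264, -0.0405,  1.4054,  0.    ,  1.5708]), 'qvel': array([ 0.0012, -0.0019,  0.0034,  0.0017,  0.0018,  0.0001]), 'effort': array([  0.0021, -43.6902,  35.3607,   0.0137,  -0.0001,   0.    ]), 'ee_pos': array([0.2129, 0.4795, 0.2306]), 'tcp_rot': array([ 0.2074,  0.9783, -0.0007, -0.0002]), 'force': array([0.5973, 0.7392, 0.1595]), 'moment': array([-0.0426, -0.0214,  0.0192]), 'grip_force': 0.0, 'grip_width': 0.08499154492530579} 0.0187
```

View pics/top1.png

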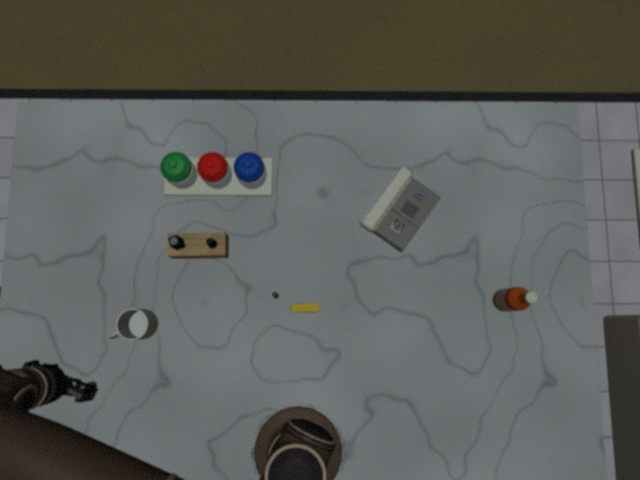

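View pics/side1.png

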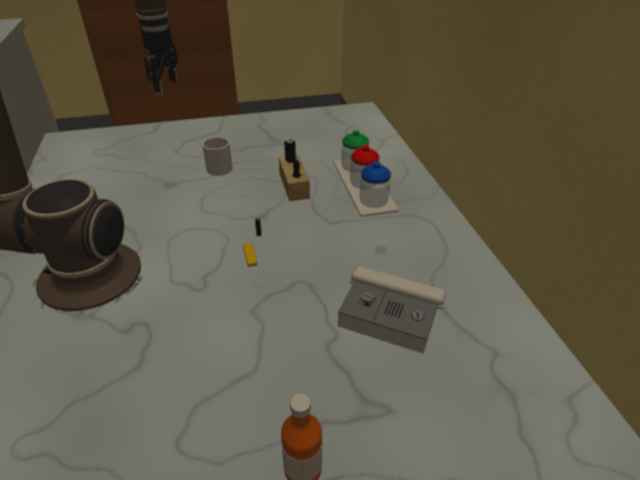

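The driver, with its square black handle, is at top (176,241); the spare is at (211,243). The proud screw is at top (397,226) and side (368,298), and the locked one at top (419,196). The handset is toward the upper left.

Run:
```python
from h import *
np.set_printoptions(precision=4,suppress=True)
c=np.load("top.npy",allow_pickle=True).item();W=pts(c)
print("driver",ray(c,176,241,.124),W[241,176],"spare",ray(c,211,243,.1),W[243,211])
print("screw",ray(c,397,226,.059),W[226,397],"locked",ray(c,419,196,.045),W[196,419])
s=np.load("side.npy",allow_pickle=True).item();V=pts(s)
print("side",ray(s,368,298,.059),V[298,368],ray(s,418,315,.045),V[315,418], "drv top",ray(s,290,143,.124),V[143,290])
# stand by colour
hsv=cv2.cvtColor(c["pixels"],cv2.COLOR_RGB2HSV)
m=((abs(W[...,2]-.06)<.012)&(hsv[...,1]>80)).astype(np.uint8);m[:, :150]=0;m[:,250:]=0;m[:220]=0;m[270:]=0
k=np.argwhere(m)[:,::-1].astype(np.float32);r=cv2.minAreaRect(k);b=cv2.boxPoints(r);print(r);print([ray(c,*p,.06)[:2] for p in b],ray(c,*r[0],.06))
# unit cover
m=(abs(W[...,2]-.045)<.006);m[:,:350]=0;m[:,450:]=0
k=np.argwhere(m)[:,::-1].astype(np.float32);r=cv2.minAreaRect(k);b=cv2.boxPoints(r);print(r);print(np.array([ray(c,*p,.045)[:2] for p in b]))
save(c,"topc.png",(150,160,250,280),4);save(c,"topu.png",(350,160,450,260),5)
save(s,"s2.png",(330,260,450,350),6)
```

```text
driver [0.5272 0.3042 0.124 ] [0.527  0.3038 0.1255] spare [0.5258 0.2218 0.1   ] [0.5256 0.2215 0.1016]
screw [ 0.5779 -0.2591  0.059 ] [nan nan nan] locked [ 0.6627 -0.3228  0.045 ] [ 0.6614 -0.3216  0.0505]
side [ 0.5843 -0.2689  0.059 ] [ 0.5843 -0.2688  0.0589] [ 0.6721 -0.3234  0.045 ] [ 0.6723 -0.3231  0.0447] drv top [0.5317 0.2989 0.124 ] [0.5319 0.3    0.1234]
((196.5, 245.0), (22.0, 57.0), 90.0)
[array([0.5553, 0.3425]), array([0.5556, 0.1937]), array([0.4975, 0.1922]), array([0.4973, 0.3401])] [0.5263 0.2672 0.06  ]
((400.954345703125, 209.27731323242188), (51.696651458740234, 73.50923156738281), 35.90972137451172)
[[ 0.586  -0.1584]
 [ 0.7509 -0.2778]
 [ 0.6666 -0.3891]
 [ 0.5045 -0.2685]]
```

View pics/topc.png

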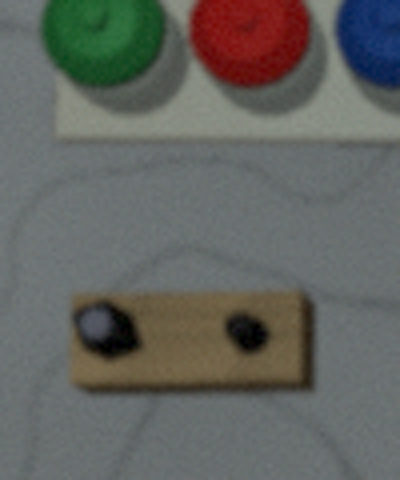

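Crop: the driver's square handle is tilted in yaw, with its top at about (95,322) in the crop. The spare is to its right at (246,332). I'll move over the driver and look with the wrist camera.

Call:
{"op": "drive_tool", "data": {"plan": [[0,-0.036,-0.0037,0,0],[0,-0.036,-0.0037,0,0],[0,-0.036,-0.0037,0,0],[0,-0.036,-0.0037,0,0],[0,-0.036,-0.0037,0,0],[0,-0.036,-0.0037,0,0],[0,-0.036,-0.0037,0,0],[0,-0.036,-0.0037,0,0],[0,-0.036,-0.0037,0,0],[0,-0.036,-0.0037,0,0],[0,0,0,0,0],[0,0,0,0,0]]}}

```text
time_s: 1.1
ee_pos: [0.5282, 0.2985, 0.2301]
tcp_rot: [0.209, 0.978, -0.001, -0.001]
force: [0.3, 0.1, -0.4]
grip_width: 0.0853
grip_force: 0.0
```

Run:
```python
from h import *
np.set_printoptions(precision=4,suppress=True)
c=snap("wrist");save(c,"w1.png");np.save("w1.npy",c,allow_pickle=True);print(c["hand_eye"],c["fx"],env.sense()["ee_pos"])
W=pts(c)
k=(abs(W[...,2]-.124)<.008)&(np.hypot(W[...,0]-.527,W[...,1]-.305)<.035)
p=np.argwhere(k)[:,::-1];print(len(p))
if len(p)>20:
    q=W[k];r=cv2.minAreaRect(q[:,:2].astype(np.float32));print(r,np.median(q[:,2]),q[:,:2].mean(0))
```

```text
[[ 0.0009 -0.9448 -0.3278  0.0852]
 [ 1.      0.0009  0.0004 -0.0002]
 [-0.0001 -0.3278  0.9448 -0.1428]
 [ 0.      0.      0.      1.    ]] 390.92557606518784 [0.5272 0.2993 0.2304]
1466
((0.5302064418792725, 0.3095249831676483), (0.0261454526335001, 0.026282090693712234), 20.66264533996582) 0.12428163856723377 [0.5288 0.3101]
```

View pics/w1.png

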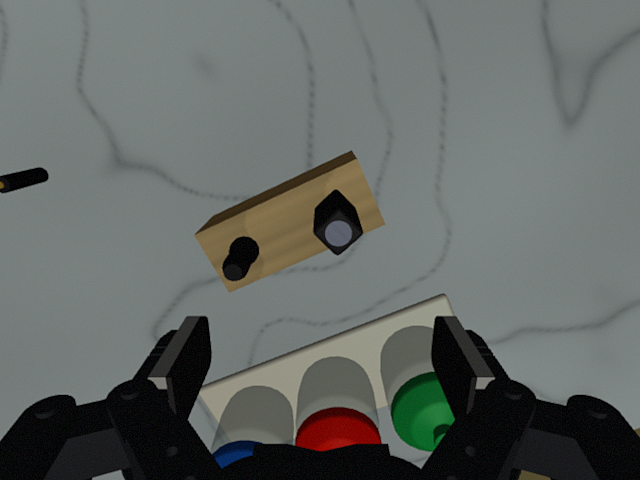

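The wrist view shows the handle top at (338,233), and depth gives a 26 x 26 square at (0.530, 0.3095), yaw 20.7° mod 90, z 0.124. These match the given sizes. I'll align to it and descend partway.

Call:
{"op": "drive_tool", "data": {"plan": [[0,0.0014,0.0105,0,0],[0,0,0,0,6.46],[0,0,0,0,6.46],[0,0,0,0,6.46],[0,0,0,0,6.46],[0,0,0,0,6.46],[0,0,0,0,6.46],[0,0,0,0,6.46],[0,0,0,0.03,0],[0,0,0,0.03,0],[0,0,0,0,0],[0,0,0,0,0]]}}

```text
time_s: 2.15
ee_pos: [0.5281, 0.3108, 0.1703]
tcp_rot: [0.567, 0.824, -0.002, -0.001]
force: [-0.2, 0.1, 1.0]
grip_width: 0.0855
grip_force: 0.0
```

Run:
```python
from h import *
np.set_printoptions(precision=4,suppress=True)
c=snap("wrist");s=env.sense();print(s["ee_pos"],s["tcp_rot"],s["joint_positions"],np.degrees(2*np.arctan2(s["tcp_rot"][1],s["tcp_rot"][0]))-90)
W=pts(c)
k=(abs(W[...,2]-.124)<.006)&(np.hypot(W[...,0]-.530,W[...,1]-.3095)<.03)
q=W[k];print(len(q),cv2.minAreaRect(q[:,:2].astype(np.float32)))
```

```text
[0.5292 0.3112 0.1722] [ 0.5668  0.8238 -0.0001 -0.0001] [0.5315 0.3002 0.0483 1.3192 0.0001 1.7367] 20.943384653310616
2227 ((0.530144989490509, 0.31005167961120605), (0.025975938886404037, 0.026072612032294273), 20.032052993774414)
```

Call:
{"op": "drive_tool", "data": {"plan": [[0,-0.001,0,0,0.5],[0,0,0,0.0245,0],[0,0,0,0.0245,0],[0,0,0,0.0245,0],[0,0,0,0.0245,0],[0,0,0,0,0],[255,0,0,0,0],[255,0,0,0,0],[255,0,0,0,0],[255,0,0,0,0],[255,0,0,0,0],[255,0,0,0,0],[255,0,0,0,0],[255,0,0,0,0]], "grip_force": 90}}

```text
time_s: 3.37
ee_pos: [0.5313, 0.3097, 0.0751]
tcp_rot: [0.571, 0.821, 0.001, 0.001]
force: [-0.1, -0.1, 6.4]
grip_width: 0.0251
grip_force: 88.6
```

Run:
```python
from h import *
for i in range(3):
    capture("side");s=env.sense();print(s["ee_pos"],s["tcp_rot"],s["force"],s["grip_width"])
```

```text
[0.53128668 0.30969808 0.07508821] [5.71152302e-01 8.20842690e-01 1.39032486e-03 6.26416392e-04] [-0.26040156 -0.23830357  7.10577664] 0.025311662540812685
[0.53126783 0.30969957 0.07509183] [5.71150645e-01 8.20843862e-01 1.38731648e-03 6.07923484e-04] [-0.65246848  0.86176979  6.58603496] 0.024760588310415374
[0.53128194 0.30970277 0.07509074] [5.71153339e-01 8.20841962e-01 1.39275800e-03 6.30689561e-04] [-0.19893858 -0.23110352  6.66010628] 0.025116404431516953
```

Call:
{"op": "drive_tool", "data": {"plan": [[255,0,0,-0.005,0],[255,0,0,-0.01,0],[255,0,0,-0.025,0],[255,0,0,-0.025,0],[255,0,0,-0.025,0],[255,0,0,-0.025,0],[255,0,0,-0.01,0],[255,0,0,-0.005,0],[255,0,0,0,0],[255,0,0,0,0]]}}

```text
time_s: 4.35
ee_pos: [0.5301, 0.309, 0.2021]
tcp_rot: [0.571, 0.821, -0.001, -0.0]
force: [-0.4, 0.3, -1.9]
grip_width: 0.0251
grip_force: 88.4
```

Run:
```python
from h import *
np.set_printoptions(precision=4,suppress=True)
c=snap("side");s=env.sense();print(s["ee_pos"],s["force"],s["grip_width"]);np.save("side2.npy",c,allow_pickle=True)
p=c["pose"];q=np.linalg.inv(p)@np.array([s["ee_pos"][0],s["ee_pos"][1],s["ee_pos"][2]-.05,1]);u=q[0]/q[2]*c["fx"]+c["cx"];v=q[1]/q[2]*c["fy"]+c["cy"];print(u,v)
u=int(u);v=int(v);save(c,"s3.png",(u-40,v-50,u+40,v+30),7)
w=snap("wrist");save(w,"w2.png")
```

```text
[0.5298 0.3088 0.2015] [-0.1149  0.4899 -2.0243] 0.02497227719849764
288.3203317880989 132.56111107905934
```

View pics/s3.png

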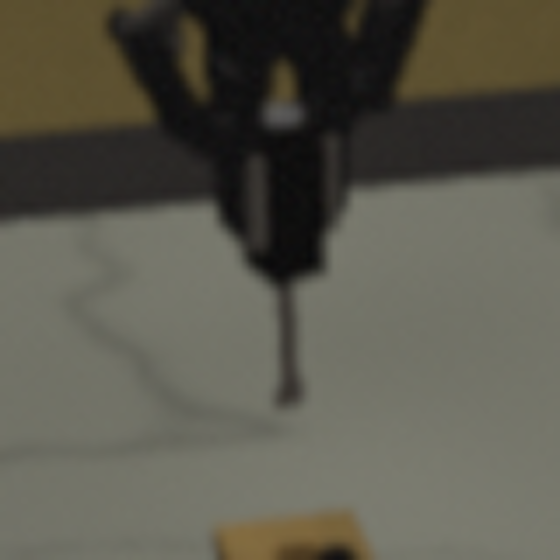

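View pics/w2.png

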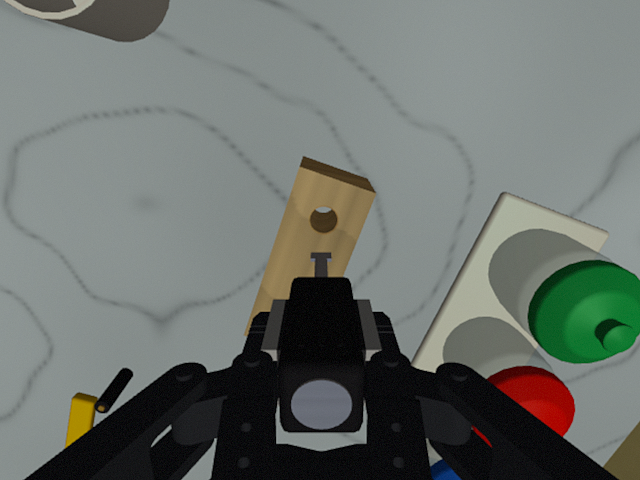

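The wrist view shows the blade tip at (321,254) with its 12 mm width running horizontally. So blade x lies along tool y. Now I'll travel to the intercom, then turn.

Call:
{"op": "drive_tool", "data": {"plan": [[255,-0.01,-0.0025,-0.01,0],[255,-0.025,-0.006,-0.01,0],[255,-0.0385,-0.009,0,0],[255,-0.0385,-0.009,0,0],[255,-0.0385,-0.009,0,0],[255,-0.0385,-0.009,0,0],[255,-0.0385,-0.009,0,0],[255,-0.0385,-0.009,0,0],[255,-0.0385,-0.009,0,0],[255,-0.0385,-0.009,0,0],[255,-0.0385,-0.009,0,0],[255,-0.0385,-0.009,0,0],[255,-0.0385,-0.009,0,0],[255,-0.0385,-0.009,0,0],[255,-0.0255,-0.006,0,0],[255,-0.015,-0.004,0,0]]}}

```text
time_s: 5.78
ee_pos: [0.5978, -0.2426, 0.2227]
tcp_rot: [0.572, 0.82, -0.001, -0.0]
force: [0.3, 1.7, -1.2]
grip_width: 0.0249
grip_force: 88.4
```

Call:
{"op": "drive_tool", "data": {"plan": [[255,0,0,0,-6.9],[255,0,0,0,-6.9],[255,0,0,0,-6.9],[255,0,0,0,-6.9],[255,0,0,0,-6.9],[255,0,0,0,-6.9],[255,0,0,0,-6.9],[255,0,0,0,-6.9],[255,0,0,0,-6.9],[255,0,0,0,-6.9],[255,0,0,0,-6.9],[255,0,0,0,-6.9],[255,0,0,0,-6.9],[255,0,0,0,-6.9],[255,0,0,0,-6.9],[255,0,0,0,-6.9],[255,0,0,0,-6.9],[255,0,0,0,-6.9],[255,0,0,0,0],[255,0,0,0,0]]}}

```text
time_s: 7.45
ee_pos: [0.5983, -0.2386, 0.2233]
tcp_rot: [-0.457, 0.89, 0.0, -0.0]
force: [-0.3, 0.2, -2.5]
grip_width: 0.0253
grip_force: 88.2
```

Run:
```python
from h import *
np.set_printoptions(precision=4,suppress=True)
c=snap("wrist");s=env.sense();np.save("w3.npy",c,allow_pickle=True);save(c,"w3.png")
print(s["ee_pos"],s["tcp_rot"],s["joint_positions"],s["force"],np.degrees(2*np.arctan2(s["tcp_rot"][1],s["tcp_rot"][0]))-90)
```

```text
[ 0.5984 -0.2386  0.2233] [-0.4568  0.8896  0.0002 -0.0001] [-0.3795  0.3593  0.2414  1.4533  0.0001 -1.3284] [-0.7868 -0.1124 -1.7891] 144.36585894869583
```

View pics/w3.png

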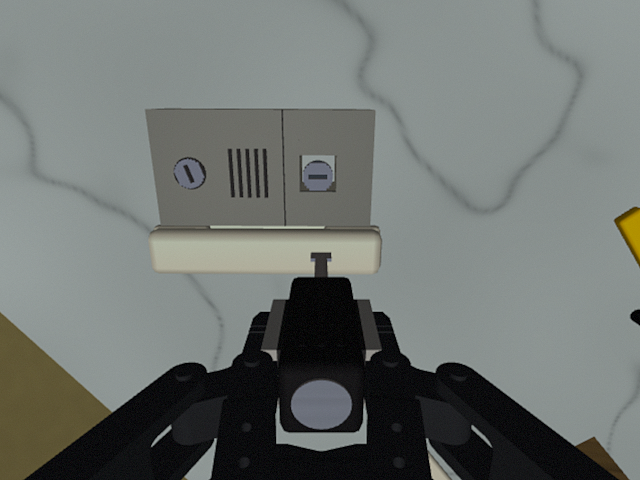

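Proud screw at about (317,176) with its slot nearly horizontal, already close to parallel with the blade. The blade tip is at about (321,254), and the locked screw at (190,173).

```bash
cat > m.py <<'E'
from h import *
def meas(c,s,uv,box=16,tipbox=(305,247,338,262),h=.059,zt=.0731):
    g=cv2.cvtColor(c["pixels"],cv2.COLOR_RGB2GRAY)
    u0,v0=int(uv[0]),int(uv[1])
    a=g[v0-box:v0+box,u0-box:u0+box];head=np.percentile(a,70)
    m=(a<head*.62).astype(np.uint8)
    n,l,st,ce=cv2.connectedComponentsWithStats(m)
    # component nearest centre
    k=1+np.argmin([np.hypot(*(ce[i]-box)) if st[i,4]>8 else 99 for i in range(1,n)])
    ys,xs=np.nonzero(l==k);P=np.array([ray(c,u0-box+x,v0-box+y,h)[:2] for x,y in zip(xs,ys)])
    ctr,(w,hh),an=cv2.minAreaRect(P.astype(np.float32))
    d=P-P.mean(0);_,_,vt=np.linalg.svd(d);ang=np.degrees(np.arctan2(vt[0,1],vt[0,0]))%180
    print("slot px",len(P),"mean",P.mean(0),"ctr",ctr,"size",w,hh,"ang",ang)
    return P.mean(0),ang
def tool(s,p):
    t=R.from_quat(s["tcp_rot"]).as_matrix();return t.T@(np.r_[p,s["ee_pos"][2]]-s["ee_pos"])
E
python3 - <<'E'
from m import *
np.set_printoptions(precision=4,suppress=True)
c=np.load("w3.npy",allow_pickle=True).item();s=env.sense()
p,a=meas(c,s,(317,177));print(tool(s,p))
W=pts(c);print("head depth",W[170,317],W[183,317],"cover",W[150,340])
hd=(abs(W[...,2]-.059)<.004)&(np.hypot(W[...,0]-p[0],W[...,1]-p[1])<.016);q=W[hd];print("head",len(q),q.mean(0),cv2.minEnclosingCircle(q[:,:2].astype(np.float32)))
cv=(abs(W[...,2]-.045)<.004);cv[:100]=0;cv[228:]=0;print(cv2.minAreaRect(W[cv][:,:2].astype(np.float32)))
# tip in tool frame
t=W[245:285,300:342];H=c["hand_eye"]
for v in range(248,282,4):
    row=c["pixels"][v,300:345].mean(1).astype(int);print(v,row[::2])
Tw=(t-s["ee_pos"])@R.from_quat(s["tcp_rot"]).as_matrix()
k=(abs(Tw[...,2]-.07)<.012)&(np.hypot(Tw[...,0],Tw[...,1])<.02);vv,uu=np.nonzero(k);print(len(uu),uu.min()+300,uu.max()+300,vv.min()+245,vv.max()+245,Tw[k].min(0),Tw[k].max(0),Tw[k].mean(0)) if len(uu) else None
d=H[:3,:3]@np.array([(321-c["cx"])/c["fx"],(253-c["cy"])/c["fy"],1]);print("tip tool",H[:3,3]+d*(.0731-H[2,3])/d[2])
E
```

```text
slot px 72 mean [ 0.5826 -0.2638] ctr (0.5826171040534973, -0.26383835077285767) size 0.002374316332861781 0.013421629555523396 ang 144.42381057880064
[ 0.0297 -0.0019  0.    ]
head depth [ 0.58   -0.2682  0.0585] [ 0.586  -0.2598  0.0582] cover [nan nan nan]
head 657 [ 0.583  -0.2641  0.0592] ((0.5830747485160828, -0.26397043466567993), 0.012564850971102715)
((0.6183962225914001, -0.29213833808898926), (0.09547200053930283, 0.1804889738559723), 54.18461990356445)
248 [170 170 171 169 171 171 172 170 170 171 171 171 171 170 170 172 171 169
 170 171 167 171 171]
252 [169 170 170 171 171 161 106 110 110 111 113 111 110 113 114 103 174 169
 169 169 169 169 170]
256 [169 169 170 170 173 129  41  48  50  51  46  53  49  46  49  30 172 170
 168 169 170 169 171]
260 [168 168 169 168 169 145 112 104  44  51  49  50  47  35 116 105 167 168
 169 169 168 170 168]
264 [167 167 169 169 169 168 170 145  41  52  50  49  48  28 178 168 168 168
 168 168 168 170 169]
268 [168 169 169 167 167 169 171 128  45  47  50  55  47  33 165 167 167 169
 166 170 169 168 168]
272 [153 152 151 152 153 153 156 115  47  49  52  50  50  39 141 153 153 151
 152 152 152 154 153]
276 [124 127 126 124 125 125 126  87  43  44  45  44  42  34 114 126 125 124
 124 126 126 124 129]
280 [14  1  2  8  8  0 10  2  7  5  1 11  7  3  7  6  8  4 10  9  0  8  4]
152 310 330 253 261 [-0.0008 -0.0057  0.0581] [0.0041 0.0061 0.0726] [0.0017 0.0001 0.0651]
tip tool [0.0006 0.0007 0.0731]
```

Call:
{"op": "drive_tool", "data": {"plan": [[255,0.01,-0.001,0,0],[255,0.0192,-0.0012,0,0],[255,0,0,0.02,0],[255,0,0,0.02,0],[255,0,0,0.02,0],[255,0,0,0.015,0],[255,0,0,0,0],[255,0,0,0,0],[255,0,0,0,0]]}}

```text
time_s: 8.25
ee_pos: [0.5837, -0.2643, 0.1495]
tcp_rot: [-0.458, 0.889, -0.001, 0.0]
force: [-0.6, 0.1, -0.4]
grip_width: 0.0251
grip_force: 88.5
```

Run:
```python
from m import *
np.set_printoptions(precision=4,suppress=True)
c=snap("wrist");s=env.sense();np.save("w4.npy",c,allow_pickle=True);save(c,"w4.png",(240,180,400,300),5)
print(s["ee_pos"],s["tcp_rot"],s["force"],tool(s,np.array([.5826,-.2638])))
```

```text
[ 0.584  -0.2643  0.1499] [-0.4579  0.889  -0.0009  0.0007] [ 0.2675  0.2713 -1.0815] [ 0.0004  0.0014 -0.    ]
```

View pics/w4.png

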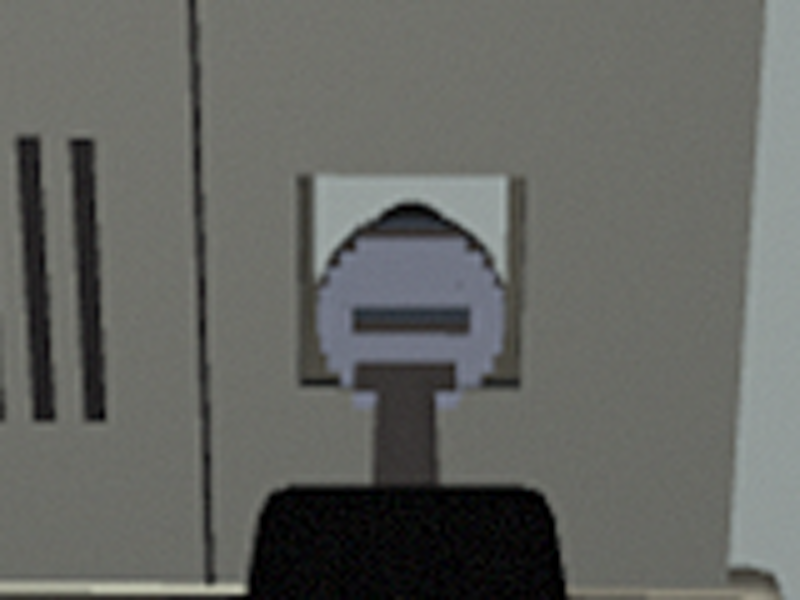

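The slot spans crop (352–470, 307–332), which is centred at pixel (322.2,243.9). The blade tip's leading edge is at crop y 363, centred at pixel (321.2,252.6+).

Run:
```python
from m import *
np.set_printoptions(precision=4,suppress=True)
c=np.load("w4.npy",allow_pickle=True).item();s=env.sense()
H=c["hand_eye"]
def tr(u,v,z):
    d=H[:3,:3]@np.array([(u-c["cx"])/c["fx"],(v-c["cy"])/c["fy"],1]);return H[:3,3]+d*(z-H[2,3])/d[2]
zs=s["ee_pos"][2]-.059
print("slot",tr(322.2,243.9,zs),"edges",tr(322,241.4,zs),tr(322,246.4,zs),tr(310.4,244,zs),tr(334,244,zs))
print("tip front edge",tr(321.2,252.6,.0731),tr(311,253,.0731),tr(331.4,253,.0731))
W=pts(c);Tw=(W-s["ee_pos"])@R.from_quat(s["tcp_rot"]).as_matrix()
print(Tw[244:262:2,321])
p=Tw[225:232,315:330].reshape(-1,3);print("head",np.nanmean(p,0),zs)
```

```text
slot [-0.0002  0.0014  0.0909] edges [0.0015 0.0013 0.0909] [-0.0018  0.0013  0.0909] [-0.0002 -0.0061  0.0909] [-0.0002  0.009   0.0909]
tip front edge [0.0008 0.0008 0.0731] [ 0.0006 -0.0052  0.0731] [0.0006 0.0068 0.0731]
[[-0.0013  0.0011  0.0947]
 [-0.0018  0.0011  0.0925]
 [-0.0023  0.0011  0.0901]
 [-0.0039  0.0011  0.0908]
 [-0.0047  0.0011  0.0893]
 [ 0.0039  0.001   0.0641]
 [ 0.0042  0.001   0.0603]
 [ 0.0043  0.001   0.0569]
 [ 0.0039  0.001   0.0551]]
head [0.0104 0.0017 0.0921] 0.09089093285635716
```

Call:
{"op": "drive_tool", "data": {"plan": [[255,-0.0002,0.0006,0.005,0],[255,0,0,0.005,0],[255,0,0,0.004,0],[255,0,0,0.002,0],[255,0,0,0,0],[255,0,0,0,0]]}}

```text
time_s: 8.8
ee_pos: [0.5829, -0.2632, 0.132]
tcp_rot: [-0.458, 0.889, 0.0, -0.0]
force: [-0.1, -0.7, -1.0]
grip_width: 0.025
grip_force: 88.5
```

Run:
```python
from m import *
np.set_printoptions(precision=4,suppress=True)
c=snap("wrist");s=env.sense();np.save("w5.npy",c,allow_pickle=True);save(c,"w5.png",(280,210,360,270),8)
print(s["ee_pos"],s["tcp_rot"],s["force"],s["moment"])
```

```text
[ 0.5831 -0.2633  0.1323] [-0.4582  0.8888  0.     -0.    ] [ 0.2257  0.3128 -0.5191] [0.0292 0.0436 0.0226]
```

View pics/w5.png

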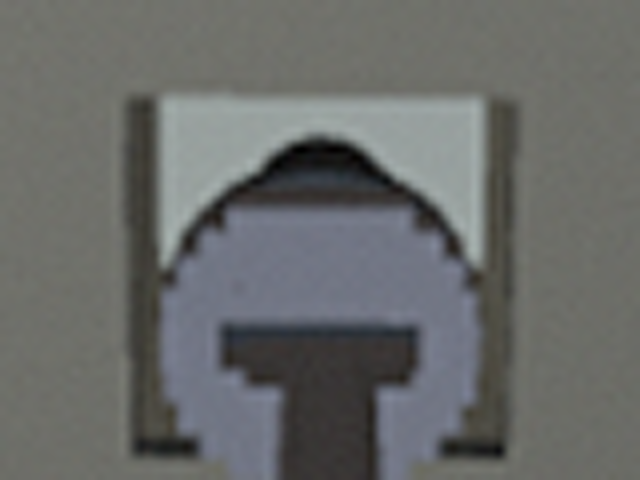

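The blade edge sits inside the slot outline: slot x 222–418, and its far edge is about 1.3 mm ahead of the blade. I'll nudge it and lower it into the slot.

Call:
{"op": "drive_tool", "data": {"plan": [[255,0.0004,-0.0003,0.001,0],[255,0,0,0.001,0],[255,0,0,0.001,0],[255,0,0,0,0],[255,0,0,0,0]]}}

```text
time_s: 9.27
ee_pos: [0.5831, -0.2638, 0.1292]
tcp_rot: [-0.458, 0.889, 0.0, -0.0]
force: [0.6, -0.0, -1.2]
grip_width: 0.0252
grip_force: 88.5
```

Call:
{"op": "drive_tool", "data": {"plan": [[255,0,0,0.001,0],[255,0,0,0.001,0],[255,0,0,0.001,0],[255,0,0,0,0],[255,0,0,0,0]]}}

```text
time_s: 9.68
ee_pos: [0.5832, -0.2639, 0.1268]
tcp_rot: [-0.458, 0.889, -0.0, 0.0]
force: [-0.9, 0.9, 3.6]
grip_width: 0.0246
grip_force: 88.9
```

Run:
```python
from m import *
np.set_printoptions(precision=4,suppress=True)
for i in range(3):
    c=snap("wrist");s=env.sense();print(s["ee_pos"],s["force"],s["moment"])
save(c,"w6.png",(280,190,360,270),7)
```

```text
[ 0.5832 -0.2639  0.1268] [-1.1132  0.1411  2.3585] [0.1397 0.224  0.0661]
[ 0.5832 -0.2639  0.1268] [-1.8878  1.0138  2.8055] [0.129  0.2413 0.048 ]
[ 0.5832 -0.2639  0.1267] [0.1163 0.4607 2.8314] [0.1506 0.2115 0.0104]
```

View pics/w6.png

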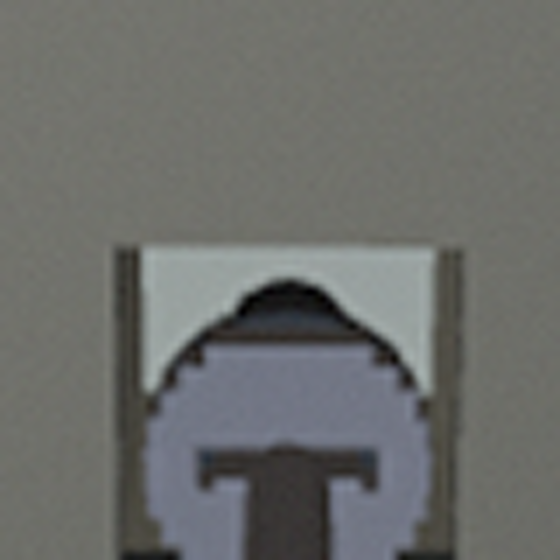

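The blade is seated in the slot with its wings in and about 4–5 N at the floor. Now I'll press in small steps.

Call:
{"op": "drive_tool", "data": {"plan": [[255,0,0,0.001,0],[255,0,0,0.001,0],[255,0,0,0.001,0],[255,0,0,0,0],[255,0,0,0,0]]}}

```text
time_s: 10.25
ee_pos: [0.5832, -0.2639, 0.1234]
tcp_rot: [-0.458, 0.889, -0.0, 0.0]
force: [-0.9, 0.3, 3.8]
grip_width: 0.0249
grip_force: 88.9
```

Call:
{"op": "drive_tool", "data": {"plan": [[255,0,0,0.0007,0],[255,0,0,0.0007,0],[255,0,0,0,0],[255,0,0,0,0]]}}

```text
time_s: 10.58
ee_pos: [0.5832, -0.2639, 0.122]
tcp_rot: [-0.458, 0.889, -0.0, 0.0]
force: [0.0, 0.9, 4.2]
grip_width: 0.0252
grip_force: 88.9
```

Call:
{"op": "drive_tool", "data": {"plan": [[255,0,0,0.0007,0],[255,0,0,0.0007,0],[255,0,0,0,0],[255,0,0,0,0]]}}

```text
time_s: 10.92
ee_pos: [0.5832, -0.2639, 0.1205]
tcp_rot: [-0.458, 0.889, -0.0, 0.0]
force: [0.2, -0.6, 4.9]
grip_width: 0.0251
grip_force: 88.9
```

Call:
{"op": "drive_tool", "data": {"plan": [[255,0,0,0.0007,0],[255,0,0,0.0007,0],[255,0,0,0,0],[255,0,0,0,0]]}}

```text
time_s: 11.25
ee_pos: [0.5832, -0.2638, 0.1191]
tcp_rot: [-0.458, 0.889, -0.0, 0.0]
force: [-0.3, 0.6, 5.5]
grip_width: 0.0252
grip_force: 89.0
```

Call:
{"op": "drive_tool", "data": {"plan": [[255,0,0,0.0007,0],[255,0,0,0.0007,0],[255,0,0,0,0],[255,0,0,0,0]]}}

```text
time_s: 11.58
ee_pos: [0.5832, -0.2639, 0.1181]
tcp_rot: [-0.458, 0.889, -0.0, 0.0]
force: [-1.2, -0.4, 7.2]
grip_width: 0.0253
grip_force: 89.7
```

Call:
{"op": "drive_tool", "data": {"plan": [[255,0,0,0.0005,0],[255,0,0,0,0],[255,0,0,0,0]]}}

```text
time_s: 11.83
ee_pos: [0.5832, -0.2639, 0.118]
tcp_rot: [-0.458, 0.889, -0.0, 0.0]
force: [-1.1, 1.1, 9.0]
grip_width: 0.0248
grip_force: 89.9
```

It has bottomed at about 10 N. Now I'll turn clockwise while keeping the push.

Call:
{"op": "drive_tool", "data": {"plan": [[255,0,0,0,4],[255,0,0,0,4],[255,0,0,0,4],[255,0,0,0,4],[255,0,0,0,4],[255,0,0,0,4],[255,0,0,0,4],[255,0,0,0,0],[255,0,0,0,0]]}}

```text
time_s: 12.58
ee_pos: [0.5835, -0.264, 0.118]
tcp_rot: [-0.229, 0.973, -0.0, 0.001]
force: [0.4, 0.8, 8.3]
grip_width: 0.0254
grip_force: 89.5
```

Run:
```python
from m import *
np.set_printoptions(precision=4,suppress=True)
s=env.sense();print(s["ee_pos"],s["force"],s["moment"],s["joint_positions"],np.degrees(2*np.arctan2(s["tcp_rot"][1],s["tcp_rot"][0]))-90)
```

```text
[ 0.5835 -0.264   0.118 ] [0.3774 0.8225 8.2957] [0.0252 0.054  0.1047] [-0.4249  0.3623  0.0151  1.222  -0.     -0.888 ] 116.53440216236123
```

Call:
{"op": "drive_tool", "data": {"plan": [[255,0,0,0,4],[255,0,0,0,4],[255,0,0,0,4],[255,0,0,0,4],[255,0,0,0,4],[255,0,0,0,4],[255,0,0,0,4],[255,0,0,0,4],[255,0,0,0,4],[255,0,0,0,4],[255,0,0,0,4],[255,0,0,0,4],[255,0,0,0,4],[255,0,0,0,0],[255,0,0,0,0]]}}

```text
time_s: 13.83
ee_pos: [0.5835, -0.2642, 0.118]
tcp_rot: [0.22, 0.975, -0.0, 0.001]
force: [0.1, -0.9, 8.1]
grip_width: 0.0252
grip_force: 89.5
```

Run:
```python
from m import *
np.set_printoptions(precision=4,suppress=True)
s=env.sense();print(s["ee_pos"],s["force"],s["moment"],np.degrees(2*np.arctan2(s["tcp_rot"][1],s["tcp_rot"][0]))-90)
```

```text
[ 0.5835 -0.2642  0.118 ] [ 0.0905 -0.9     8.0731] [-0.0678  0.1032  0.0728] 64.53171037733938
```

Call:
{"op": "drive_tool", "data": {"plan": [[255,0,0,0,3],[255,0,0,0,3],[255,0,0,0,3],[255,0,0,0,0],[255,0,0,0,0]]}}

```text
time_s: 14.25
ee_pos: [0.5835, -0.2642, 0.118]
tcp_rot: [0.296, 0.955, -0.0, 0.001]
force: [-0.7, -0.6, 8.2]
grip_width: 0.0252
grip_force: 89.5
```

Run:
```python
from m import *
np.set_printoptions(precision=4,suppress=True)
s=env.sense();print(s["ee_pos"],s["force"],s["moment"],np.degrees(2*np.arctan2(s["tcp_rot"][1],s["tcp_rot"][0]))-90)
```

```text
[ 0.5835 -0.2642  0.118 ] [-0.729  -0.5589  8.2161] [-0.1084  0.14    0.0604] 55.5382492197684
```

Call:
{"op": "drive_tool", "data": {"plan": [[255,0,0,0,2],[255,0,0,0,0],[255,0,0,0,0]]}}

```text
time_s: 14.5
ee_pos: [0.5835, -0.2642, 0.118]
tcp_rot: [0.313, 0.95, -0.0, 0.001]
force: [0.8, -0.1, 7.9]
grip_width: 0.0252
grip_force: 89.5
```

```bash
cat > q.py <<'E'
from m import *
np.set_printoptions(precision=4,suppress=True)
M=[]
for i in range(4):
    s=env.sense();M.append(np.r_[s["force"],s["moment"]]);capture("top")
print(s["ee_pos"],np.mean(M,0),np.degrees(2*np.arctan2(s["tcp_rot"][1],s["tcp_rot"][0]))-90,s["joint_positions"][5])
E
python3 q.py
```

```text
[ 0.5835 -0.2642  0.118 ] [ 0.1367 -0.8343  7.9798 -0.1143  0.1186  0.0486] 53.548250768249744 0.2112577874906673
```

Call:
{"op": "drive_tool", "data": {"plan": [[255,0,0,0,2],[255,0,0,0,0],[255,0,0,0,0]]}}

```text
time_s: 14.95
ee_pos: [0.5835, -0.2642, 0.118]
tcp_rot: [0.329, 0.944, -0.0, 0.001]
force: [-0.3, 0.1, 7.1]
grip_width: 0.0249
grip_force: 89.5
```

```bash
python3 q.py
```

```text
[ 0.5834 -0.2642  0.118 ] [-0.1146  0.024   7.8138 -0.1382  0.0985  0.0654] 51.54577096586365 0.24615858204166108
```

Call:
{"op": "drive_tool", "data": {"plan": [[255,0,0,0,2],[255,0,0,0,0],[255,0,0,0,0]]}}

```text
time_s: 15.4
ee_pos: [0.5835, -0.2642, 0.118]
tcp_rot: [0.346, 0.938, -0.0, 0.001]
force: [-1.1, -0.7, 7.7]
grip_width: 0.0245
grip_force: 89.5
```

```bash
python3 q.py
```

```text
[ 0.5835 -0.2642  0.118 ] [-0.6818 -0.5903  7.6177 -0.1097  0.1046  0.0794] 49.54589484484228 0.2810839450334778
```

Call:
{"op": "drive_tool", "data": {"plan": [[255,0,0,0,1.5],[255,0,0,0,0],[255,0,0,0,0]]}}

```text
time_s: 15.85
ee_pos: [0.5835, -0.2642, 0.118]
tcp_rot: [0.358, 0.934, -0.0, 0.001]
force: [-0.1, -0.7, 8.5]
grip_width: 0.0251
grip_force: 89.5
```

```bash
python3 q.py
```

```text
[ 0.5834 -0.2642  0.118 ] [-0.4086 -0.9949  7.7348 -0.115   0.1445  0.1066] 48.04613312312188 0.307218512788744
```

Call:
{"op": "drive_tool", "data": {"plan": [[255,0,0,0,1.5],[255,0,0,0,0],[255,0,0,0,0]]}}

```text
time_s: 16.3
ee_pos: [0.5835, -0.2642, 0.118]
tcp_rot: [0.37, 0.929, -0.0, 0.001]
force: [-0.7, 0.3, 7.8]
grip_width: 0.0249
grip_force: 89.5
```

```bash
python3 q.py
```

```text
[ 0.5834 -0.2642  0.118 ] [-0.7122 -0.4997  7.2958 -0.1145  0.1533  0.1074] 46.54979965134606 0.33335503746706663
```

Call:
{"op": "drive_tool", "data": {"plan": [[255,0,0,0,1.5],[255,0,0,0,0],[255,0,0,0,0]]}}

```text
time_s: 16.75
ee_pos: [0.5834, -0.2642, 0.118]
tcp_rot: [0.382, 0.924, -0.0, 0.001]
force: [-1.1, -0.8, 7.2]
grip_width: 0.0248
grip_force: 89.5
```

```bash
python3 q.py
```

```text
[ 0.5835 -0.2642  0.118 ] [-0.5799 -0.4552  7.5538 -0.1375  0.116   0.1364] 45.05242240513738 0.3595071718714059
```

Call:
{"op": "drive_tool", "data": {"plan": [[255,0,0,0,2],[255,0,0,0,2],[255,0,0,0,0],[255,0,0,0,0]]}}

```text
time_s: 17.28
ee_pos: [0.5835, -0.2642, 0.118]
tcp_rot: [0.414, 0.91, -0.0, 0.001]
force: [-0.7, -0.6, 8.0]
grip_width: 0.0253
grip_force: 89.5
```

```bash
python3 q.py
python3 - <<'E'
from m import *
c=snap("wrist");save(c,"w7.png",(270,190,370,265),7)
E
```

```text
[ 0.5834 -0.2642  0.118 ] [-0.7608 -0.0878  7.7311 -0.1515  0.1625  0.2143] 41.062413175126494 0.42914918029002563
```

View pics/w7.png

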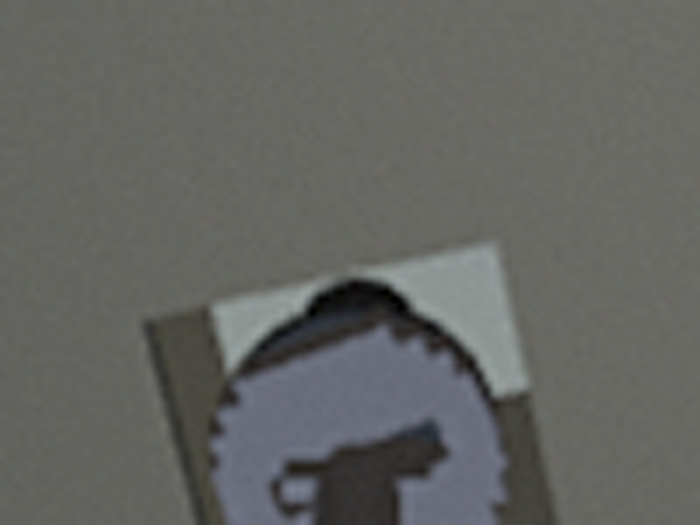

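The slot (running from about (285,470) to (440,430)) trails the horizontal blade, which matches the 0.1–0.3 play. Torque is climbing, so the screw is at its stop. I'll ease the twist, let up, and withdraw.

Call:
{"op": "drive_tool", "data": {"plan": [[255,0,0,0,-2],[255,0,0,0,-2],[255,0,0,-0.001,0],[255,0,0,-0.001,0],[255,0,0,-0.001,0],[255,0,0,-0.001,0],[255,0,0,0,0],[255,0,0,0,0]]}}

```text
time_s: 18.2
ee_pos: [0.5833, -0.264, 0.1212]
tcp_rot: [0.382, 0.924, -0.0, 0.0]
force: [2.0, -1.3, 3.7]
grip_width: 0.0254
grip_force: 88.9
```

```bash
python3 q.py
```

```text
[ 0.5833 -0.2639  0.1212] [ 1.5527 -1.0495  3.6838 -0.285  -0.3942  0.0653] 45.04268399498321 0.3597430973286976
```

Call:
{"op": "drive_tool", "data": {"plan": [[255,0,0,-0.0007,0],[255,0,0,-0.0007,0],[255,0,0,0,-2],[255,0,0,0,-2],[255,0,0,0,0],[255,0,0,0,0]]}}

```text
time_s: 18.9
ee_pos: [0.583, -0.2637, 0.1217]
tcp_rot: [0.35, 0.937, 0.0, -0.001]
force: [3.8, -1.9, -4.9]
grip_width: 0.025
grip_force: 88.7
```

```bash
python3 q.py
```

```text
[ 0.5829 -0.2637  0.1218] [ 3.6027 -1.7264 -5.4332 -0.5561 -1.06    0.0841] 49.00428155146511 0.290601221737405
```

The blade is binding in the slot with the screw locked, so I'll relax the twist further within the play.

Call:
{"op": "drive_tool", "data": {"plan": [[255,0,0,0,-2],[255,0,0,0,-2],[255,0,0,0,-2],[255,0,0,0,0],[255,0,0,0,0]]}}

```text
time_s: 19.52
ee_pos: [0.5829, -0.2637, 0.1226]
tcp_rot: [0.301, 0.954, 0.0, -0.0]
force: [2.4, -1.7, -2.5]
grip_width: 0.025
grip_force: 88.8
```

```bash
python3 q.py
```

```text
[ 0.5829 -0.2637  0.1226] [ 2.0995 -0.8438 -3.2145 -0.2669 -0.6196  0.0089] 54.999560276176425 0.18600074544870177
```

Call:
{"op": "drive_tool", "data": {"plan": [[255,0,0,0,-2],[255,0,0,0,-1],[255,0,0,-0.0007,0],[255,0,0,-0.0007,0],[255,0,0,0,0],[255,0,0,0,0]]}}

```text
time_s: 20.22
ee_pos: [0.5829, -0.2638, 0.1241]
tcp_rot: [0.276, 0.961, -0.0, -0.0]
force: [0.0, 0.5, -1.4]
grip_width: 0.025
grip_force: 88.9
```

```bash
python3 q.py
```

```text
[ 0.583  -0.2638  0.1241] [ 0.3099 -0.3538 -0.9636 -0.0698 -0.1706  0.0195] 58.02999743034016 0.13308119560457152
```

Call:
{"op": "drive_tool", "data": {"plan": [[255,0,0,-0.001,0],[255,0,0,-0.002,0],[255,0,0,-0.002,0],[255,0,0,-0.002,0],[255,0,0,-0.01,0],[255,0,0,-0.02,0],[255,0,0,-0.02,0],[255,0,0,-0.02,0],[255,0,0,-0.015,0],[255,0,0,-0.008,0],[255,0,0,0,0],[255,0,0,0,0]]}}

```text
time_s: 21.42
ee_pos: [0.5833, -0.2639, 0.2242]
tcp_rot: [0.275, 0.961, -0.0, 0.0]
force: [-0.1, -0.2, -2.5]
grip_width: 0.0249
grip_force: 89.0
```

```bash
python3 q.py
python3 - <<'E'
from m import *
np.set_printoptions(precision=4,suppress=True)
c=snap("wrist");s=env.sense();np.save("w8.npy",c,allow_pickle=True)
H=c["pose"];q=np.linalg.inv(H)@np.array([.5826,-.2638,.053,1]);u,v=q[:2]/q[2]*c["fx"]+[c["cx"],c["cy"]];print("screw px",u,v)
try: meas(c,s,(u,v),h=.052)
except Exception as e: print(e)
save(c,"w8.png",(240,170,400,290),5)
E
```

```text
[ 0.5826 -0.2636  0.2226] [-0.1013  0.2829 -1.8065  0.0017 -0.0121  0.0033] 58.04203062196646 0.1328768396507729
screw px 320.94292615776 211.99435077806345
slot px 64 mean [ 0.5831 -0.2642] ctr (0.5830240845680237, -0.26433783769607544) size 0.014195042662322521 0.0031278650276362896 ang 64.87864299226244
```

View pics/w8.png

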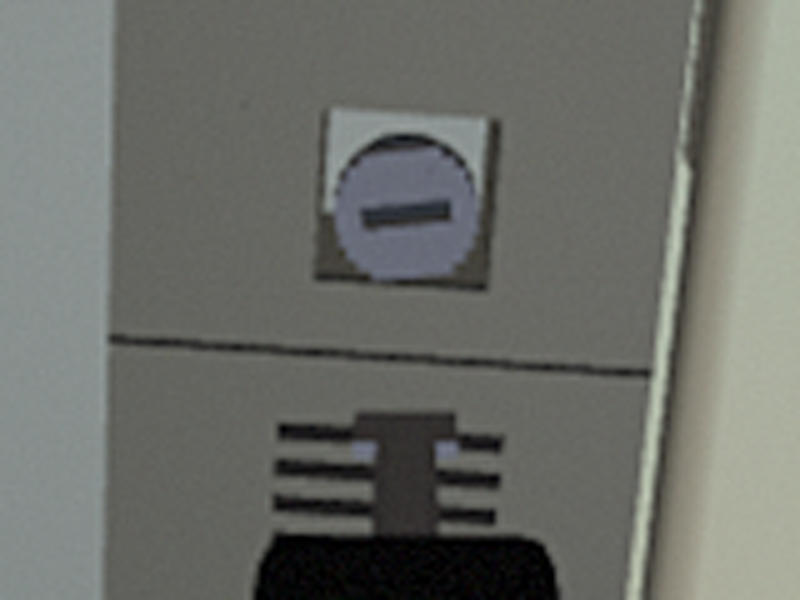

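The slot now reads 64.9° against 144.4° at the start, a turn of 1.39 rad, and it holds with the blade out. Now I'll return the driver.

Call:
{"op": "drive_tool", "data": {"plan": [[255,0,0,0,6.3],[255,0,0,0,6.3],[255,0,0,0,6.3],[255,0,0,0,6.3],[255,0,0,0,6.3],[255,0,0,0,6.2],[255,0,0,0,0]]}}

```text
time_s: 22.25
ee_pos: [0.5829, -0.2637, 0.2233]
tcp_rot: [0.572, 0.82, -0.0, -0.001]
force: [0.0, -0.2, -1.3]
grip_width: 0.0253
grip_force: 89.1
```

Call:
{"op": "drive_tool", "data": {"plan": [[255,0.01,0.003,0,0],[255,0.025,0.006,0,0],[255,0.0385,0.0105,0,0],[255,0.0385,0.0105,0,0],[255,0.0385,0.0105,0,0],[255,0.0385,0.0105,0,0],[255,0.0385,0.0105,0,0],[255,0.0385,0.0105,0,0],[255,0.0385,0.0105,0,0],[255,0.0385,0.0105,0,0],[255,0.0385,0.0105,0,0],[255,0.0385,0.0105,0,0],[255,0.0385,0.0105,0,0],[255,0.0385,0.0105,0,0],[255,0.0385,0.0105,0,0],[255,0.0203,0.0053,0,0],[255,0,0,0,0],[255,0,0,0,0],[255,0,0,0,0]]}}

```text
time_s: 23.83
ee_pos: [0.5308, 0.3095, 0.2238]
tcp_rot: [0.57, 0.821, -0.0, -0.0]
force: [0.6, -0.4, -0.3]
grip_width: 0.025
grip_force: 89.1
```

```bash
cat >> q.py <<'E'
t=R.from_quat(s["tcp_rot"]).as_matrix();print("to grasp pose, tool axes",t.T@(np.array([.5313,.3097,.0751])-s["ee_pos"]))
E
python3 q.py;python3 q.py
```

```text
[0.5314 0.3085 0.2242] [ 0.2827 -0.1083 -1.0158 -0.0125  0.0108  0.0072] 20.28608776854925 1.7428256590223046
to grasp pose, tool axes [0.0012 0.0003 0.1491]
[0.5315 0.3089 0.2242] [-0.0977 -0.2295 -0.8335 -0.0014 -0.0081  0.0121] 20.276934039742386 1.7433574699127816
to grasp pose, tool axes [0.0008 0.     0.1491]
```

Call:
{"op": "drive_tool", "data": {"plan": [[255,0.0005,0,0.01,0],[255,0,0,0.025,0],[255,0,0,0.025,0],[255,0,0,0.025,0],[255,0,0,0.025,0],[255,0,0,0.02,0],[255,0,0,0.01,0],[255,0,0,0.004,0],[255,0,0,0,0],[255,0,0,0,0]]}}

```text
time_s: 25.07
ee_pos: [0.5316, 0.3105, 0.0809]
tcp_rot: [0.571, 0.821, 0.001, 0.0]
force: [-0.6, 0.1, -1.1]
grip_width: 0.0251
grip_force: 89.1
```

```bash
python3 q.py
```

```text
[0.5319 0.3107 0.0815] [-0.1017 -0.0936 -1.4638 -0.0013 -0.0041  0.0039] 20.344408861570116 1.7443517200746292
to grasp pose, tool axes [-0.0007 -0.001   0.0064]
```

Call:
{"op": "drive_tool", "data": {"plan": [[255,-0.0005,-0.0008,0.002,0],[255,0,0,0.002,0],[255,0,0,0.001,0],[255,0,0,0.0005,0],[255,0,0,0,0],[255,0,0,0,0]]}}

```text
time_s: 25.77
ee_pos: [0.5305, 0.3094, 0.0751]
tcp_rot: [0.571, 0.821, 0.0, 0.0]
force: [-3.4, -1.7, 4.8]
grip_width: 0.0252
grip_force: 90.0
```

```bash
python3 q.py
```

```text
[0.5305 0.3094 0.0751] [-2.8338 -1.502   5.1393 -0.3138  0.5069 -0.0149] 20.336827093358636 1.7438248691794966
to grasp pose, tool axes [ 0.      0.0008 -0.    ]
```

The driver is resting on the stand at the original height. I'll release it and retreat.

Call:
{"op": "drive_tool", "data": {"plan": [[150,0,0,0,0],[100,0,0,0,0],[50,0,0,0,0],[0,0,0,0,0],[0,0,0,0,0],[0,0,0,0,0],[0,0,0,0,0],[0,0,0,-0.01,0],[0,0,0,-0.025,0],[0,0,0,-0.035,0],[0,0,0,-0.035,0],[0,0,0,-0.035,0],[0,0,0,-0.02,0],[0,0,0,0,0],[0,0,0,0,0],[0,0,0,0,0]]}}

```text
time_s: 27.3
ee_pos: [0.5303, 0.3093, 0.234]
tcp_rot: [0.571, 0.821, -0.0, -0.0]
force: [-1.0, -0.9, -1.3]
grip_width: 0.0857
grip_force: 0.0
```

```bash
python3 q.py
python3 - <<'E'
from m import *
c=snap("wrist");W=pts(c)
k=(abs(W[...,2]-.124)<.006)&(np.hypot(W[...,0]-.530,W[...,1]-.3095)<.03)
q=W[k];print(len(q),cv2.minAreaRect(q[:,:2].astype(np.float32)),q[:,2].mean())
E
```

```text
[0.5299 0.3091 0.2329] [-0.1276 -0.4269 -0.2621  0.0134 -0.0082 -0.0024] 20.3410394124338 1.743818771634217
to grasp pose, tool axes [0.0002 0.0019 0.1578]
1381 ((0.5293360352516174, 0.3098340928554535), (0.025734124705195427, 0.025518974289298058), 20.70591163635254) 0.12409029596417283
```

The driver stands at (0.5293, 0.3098), within 1 mm of where it started, with its top at 0.124 m.

```bash
python3 -c "
from workcell import job
print(job.sign_off())"
```

```text
the job is handed in; nothing more can be done
None
```

The job is handed in: the lock screw turned about 1.39 rad and stayed there with the blade out, and the screwdriver is back upright in its own hole, released, within about 1 mm of where it stood.

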